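Lid the tiffin and lock it with the swing hook

ROBOT

A 6-joint arm with a two-finger parallel gripper is mounted at the origin on the work surface. World frame = base frame: x ahead of the robot, y to its left, z up, the work surface at z = 0. Lengths are in mm, angles in rad, forces in N, time in s.
With the tool pointing down it reaches from about 350 to 775 mm from the base axis. Payload 7.3 kg.
Tool frame: the origin (TCP) lies on the centre line of the jaws, within the pads' length; the fingertips stand 22 mm ahead of it and the grasp point (between the pads) lies 3 mm ahead of it; z points along the fingers, y is the direction in which the jaws open and shut (so a half turn about z gives the same grasp; the last joint's range is limited). The gripper opens to 92 mm and grips with 3 to 60 N. Pads are 19 mm wide; open, the fingers measure 130 mm over their backs; the gripper's body (75 mm by 190 mm) begins 47 mm behind the grasp point.
Start: joints at [-1.319, 0.342, 1.524, -0, 1.275, -0.146], TCP at [203.403, -484.014, 248.741] pointing down, gripper open.
Joint ranges: [-2.53, 2.53], [-0.77, 2.02], [0.04, 2.7], [-1, 4.14], [0.28, 2.66], [-3.11, 3.11]. Speed limits (rad/s): [2.57, 2.57, 3.14, 3.14, 3.14, 3.14].

INTERFACE

Orientations are given as [roll, pitch, yaw] about the fixed x, y, z axes, in that order (R = Rz(yaw) Ry(pitch) Rx(roll)).
In Python, from plant import get_obs, capture, close_job gives the robot as it stands.
- The arm moves only by the tool carry_out, never from a script. Its arguments are lists of equal length, an entry for each row: "xyz": the shift along the tool's x, y, z scaled (see below), a list of three; "dr": the turn, a rotation vector about the tool's x, y, z scaled (see below), a list of three. A call has 1 to 8 rows; each row shifts and turns the commanded pose from where the row before left it, along the tool's axes as they then stand; what a row does not reach is not made up. The controller multiplies each number of a shift by 0.06 m and each number of a turn by 8 degrees. A row lasts 1/8 s, in which the tool goes at most 62.5 mm and 10.7 degrees, less where a joint would pass 70% of its speed; a pose out of reach is approached as far as the arm can. A call with a number of a shift or a turn outside -1 to 1 is refused whole. A call with a gripper value outside its range is refused whole. "gripper" is the gripper's target within -1 to 1 (fully open at 1, half-way at 0, shut at -1), set as the call begins (left out, the last holds). The fingers move at their own pace and stop on an object; the grip force is fixed at half the most. Time passes only in rows, so rows that do not move let the fingers close. It gives the time, the measured TCP pose, the force and the opening at its end, in the units of the state.
- get_obs(): the state, without advancing time (a new reading comes with each control period).
- capture(name): name is "scene" or "top" or "wrist"; returns a dict with "image" (420x560x3 uint8, blue, green, red), "fx", "fy", "cx", "cy" (pixels), "pose" (4x4, takes a point from camera to world coordinates). Camera axes: x right, y up, looking along -z (the intrinsics and any distortion apply to the point x, -y, -z); pixel columns grow to the right and rows downward; lengths in mm; the calibration is good to about 2 mm. A picture is of the moment at which its call begins. There is no depth.
- close_job(): hands the job in, once; it reports no verdict.
The state is a dict: "time": time; "joint_positions": joint angles; "dq": joint speeds; "tau": joint torques, N m; "tool_pos": TCP position; "tcp_rot": TCP orientation; "contact_force": force on the tool from outside, world axes, zero at the start; "moment": the same for the moment, N m; "grip_width": finger opening in mm.
Only numpy, scipy, OpenCV 4.12 (cv2) and the standard library are available. Lean on these libraries where they do the work, as an engineer would, in place of code of your own. Each camera call takes 0.05 s, during which the arm holds its last target.

TASK

Close up the tiffin: set its lid squarely home on the open top tier, with the ring on the lid turned so that the hook can go through it, then swing the curved hook round on its pivot, through the ring, until it is fully home. Leave the tiffin shut and hooked, and do not disturb the sandwich box, jar, muffin mould or spoon.

Things in the scene. Friction and masses are not known exactly. Their poses are not given: they have to be found in the camera images.
- tiffin_mouth (a point): Centre of the open mouth, in the rim plane, of the three-tier steel tiffin, fixed to the bench: 156 mm high to the rim, 120 mm across (124 at two lower beads), mouth 112 mm inside, base disc 136 mm across. z up; -y points from the tiffin's axis to the hook's pivot; x is the direction along which the closed hook runs through the lid's ring.
- hook_pivot (a point): On the vertical axis about which the hook swings, at the height of the hook bar's centre line: on top of a slim upright (12 mm thick) beside the tiffin, 75 mm from the tiffin's axis along its -y, 28 mm above the rim plane. Fixed to the tiffin; same axes as tiffin_mouth.
- hook (a joint): Swing angle of the hook, rad: 0 = fully home at its stop; grows as it opens, anticlockwise seen from above; stop at 2.1. Starts wide open, 1.6 to 2.0, clear of the lid's way down. Stays where it is left: friction 0.08 N m, so 1 to 2 N at the push post moves it.
- hook_tip (a point): Free tip of the hook: a dark steel round bar 10 mm thick, a level arc of 75 mm radius about the pivot. Fully home, the arc runs from its tail (45 degrees short of the tiffin's axis, seen from the pivot, on the tiffin's -x side) to this tip (30 degrees past it, on the +x side). A straight spoke joins tail and pivot hub (20 mm across). Turns with the hook.
- hook_post (a point): On the axis of the push post, an upright pin 12 mm thick on the hook's tail, 75 mm from the pivot. It rises 50 mm above the bar's centre line; this point is 30 mm above that line. To close the hook it travels clockwise (from above) on a 75 mm radius circle about the pivot; fully home it lies 135 degrees anticlockwise of the tiffin's x axis, seen from the pivot.
- hook_mid (a point): The point of the hook bar's centre line that lies at the tiffin's axis, 28 mm above the rim, when the hook is fully home (30 degrees behind the free tip). It turns with the hook.
- lid_ring (a point): Centre of the upright ring on the loose steel lid (0.15 to 0.31 kg). z up, x through the ring's hole. Ring 52 mm outside, 40 mm inside, a band 10 mm wide along x, 6 mm thick; top edge 26 mm above this point. Starts 36 mm above the bench; seated, it is 28 mm above the rim plane on the tiffin's axis, and the hole must lie along the tiffin's x axis (either way round).
- lid_top (a point): Centre of the lid's flat top, 24 mm below the ring's centre; z up. Lid: a flange 124 mm across, 4 mm thick, that rests on the tiffin's rim, over a chamfered plug 107 mm across and 8 mm deep that drops into the mouth. It starts lying plug down on the bench.
- sandwich_box: Bystander: orange plastic sandwich box, 124 x 174 x 62 mm, origin at the centre of its underside.
- jar: Bystander: clear glass jar with a twist cap, 80 mm across, 120 mm high, origin at the centre of its underside.
- mould: Bystander: red muffin mould with six cups, 120 x 175 x 34 mm, origin at the centre of its underside.
- spoon: Bystander: pale wooden spoon lying flat, 240 mm long, along its own x axis.
Not all that is in view belongs to the job. Leave any blue or yellow look-alike of the part that bears lid_ring alone.

How it is judged (in metres and radians):
On the way, in this order (a step that is already met when the one before it is completed fails the run):
1. the lid is home on the top tier while the hook is still swung open (horizontal distance between lid_ring and tiffin_mouth below 0.006 m and z of lid_ring in the frame of tiffin_mouth between 0.024 and 0.031 m and angle between lid_ring's own z axis and vertical below 0.06 rad and value of joint hook above 1.2 rad), for 0.2 s.
2. the hook has been swung through the ring, fully home (value of joint hook below 0.1 rad and distance between hook_mid and lid_ring below 0.015 m), for 0.2 s.
At the end, for the whole second after the job is handed in: The lid is seated on the top tier (ring centre within 6 mm of the tiffin's axis and 24 to 31 mm above the rim plane, lid level within 0.06 rad) and the hook is through the ring, within 0.1 rad of fully home, its mid point within 15 mm of the ring's centre (all of step 2 and horizontal distance between lid_ring and tiffin_mouth below 0.006 m and z of lid_ring in the frame of tiffin_mouth between 0.024 and 0.031 m and angle between lid_ring's own z axis and vertical below 0.06 rad); the robot touches nothing.
It fails at once if a bystander is moved more than 30 mm (distance of any of sandwich_box, jar, mould, spoon from where it was at the start of the episode above 0.03 m).
It fails at once if the jar is tipped over (angle between jar's own z axis and vertical above 0.5 rad).
It also fails if it takes over 53 s, if anything falls off the work surface, if the arm or the gripper's body presses on something with over 40 N, if the wrist force passes 120 N, or if a joint passes its speed limit or range.

## Working session

There is one attempt and no reset: what is moved stays moved. The work goes in short steps, Python scripts to look and compute and a tool call to move; the robot and the scene stay as the last step left them, time stands still between calls to the robot, and variables do not carry over. Pictures are saved under pics/ and viewed, and the job is handed in when it is done.

Besides the shell and the picture viewer there is one more tool, called after "Emit:" by a JSON object that holds its "api" and its "payload", one argument or row to a line. carry_out: Moves the arm, as the interface text tells. Shifts and turns lie within -1 to 1; 1 stands for 0.06 m of shift or 8 degrees of turn. Its arguments: {"type":"object","properties":{"xyz":{"type":"array"},"dr":{"type":"array"},"gripper":{"type":"number"}},"required":["xyz","dr"]}

```bash
ls; mkdir -p pics; python3 - <<'E'
from plant import *
import cv2,pickle
o=get_obs();print(o)
for n in["scene","top","wrist"]:
    c=capture(n);cv2.imwrite(f"pics/{n}0.png",c["image"]);pickle.dump(c,open(f"pics/{n}0.pkl","wb"));print(n,{k:v for k,v in c.items() if k!="image"})
E
```

```text
pics
{'time': 0.0, 'joint_positions': array([-1.31899580e+00,  3.42722210e-01,  1.52501052e+00, -2.26283937e-05,
        1.27542105e+00, -1.45999283e-01]), 'dq': array([ 0.00074938,  0.00052503,  0.00132793,  0.00084744,  0.00022303,
       -0.00139988]), 'tau': array([-3.87607565e-05, -4.31239772e+01, -2.44225395e+01,  7.15652341e-02,
        5.58597723e-02, -1.32559417e-04]), 'tool_pos': array([ 203.29979078, -483.6288761 ,  248.04748272]), 'tcp_rot': array([-3.14004498e+00, -2.05706924e-04,  3.97806257e-01]), 'contact_force': array([ 0.45978195,  0.29350082, -0.76422548]), 'moment': array([-0.03719553, -0.02715504, -0.00458265]), 'grip_width': 91.91055224192529}
scene {'fx': 519.0270066757719, 'fy': 519.0270066757719, 'cx': 284.2630473378543, 'cy': 206.17637780892005, 'pose': array([[ 8.11504493e-01, -5.06355233e-01,  2.91658767e-01,
         9.67009165e+02],
       [ 5.84271971e-01,  6.95151870e-01, -4.18796062e-01,
        -5.16797274e+02],
       [ 9.31243983e-03,  5.10262928e-01,  8.59968036e-01,
         1.25825304e+03],
       [ 0.00000000e+00,  0.00000000e+00,  0.00000000e+
[... 248 characters left out ...]
7246e-01, -4.98832047e-03,  7.90029490e-04,
         2.45493626e+01],
       [ 1.24903769e-04,  1.31952100e-01,  9.91256086e-01,
         1.29116073e+03],
       [ 0.00000000e+00,  0.00000000e+00,  0.00000000e+00,
         1.00000000e+00]])}
wrist {'fx': 326.54520529661244, 'fy': 326.54520529661244, 'cx': 275.3912851208909, 'cy': 204.3513527150255, 'pose': array([[ 3.86838534e-01,  8.93693111e-01,  2.27307219e-01,
         2.62841481e+02],
       [-9.22145883e-01,  3.75358121e-01,  9.35588141e-02,
        -4.59489897e+02],
       [-1.70874320e-03, -2.45802571e-01,  9.69318408e-01,
         3.84184685e+02],
       [ 0.00000000e+00,  0.00000000e+00,  0.00000000e+00,
         1.00000000e+00]])}
```

View pics/scene0.png

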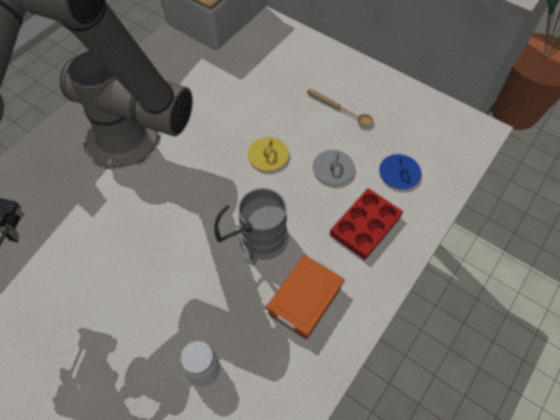

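View pics/top0.png

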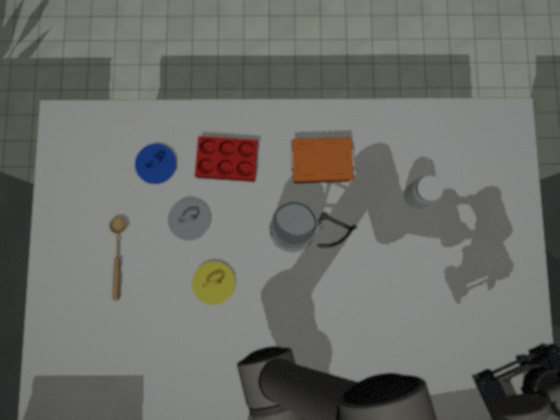

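View pics/wrist0.png

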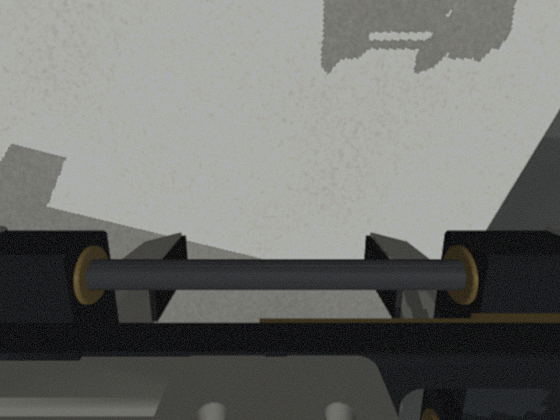

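Top view: grey lid at (190,218), tiffin mouth (294,222), and the hook near (337,230). I'll enlarge these.

```bash
cat > h.py <<'E'
import cv2,pickle,numpy as np
from plant import *
def ld(n): return pickle.load(open(f"pics/{n}.pkl","rb"))
def ray(c,u,v):
    P=c["pose"]; d=np.array([(u-c["cx"])/c["fx"],-(v-c["cy"])/c["fy"],-1.]); return P[:3,3],P[:3,:3]@d
def onz(c,u,v,z):
    o,d=ray(c,u,v); return o+d*(z-o[2])/d[2]
def proj(c,p):
    P=c["pose"]; q=P[:3,:3].T@(np.asarray(p,float)-P[:3,3]); return c["cx"]-c["fx"]*q[0]/q[2], c["cy"]+c["fy"]*q[1]/q[2]
def tri(l):
    A=np.zeros((3,3));b=np.zeros(3)
    for o,d in l:
        d=d/np.linalg.norm(d);M=np.eye(3)-np.outer(d,d);A+=M;b+=M@o
    p=np.linalg.solve(A,b)
    return p,[np.linalg.norm(np.cross(p-o,d/np.linalg.norm(d))) for o,d in l]
def crop(c,x0,y0,w,h,s,f):
    cv2.imwrite("pics/"+f,cv2.resize(c["image"][y0:y0+h,x0:x0+w],None,fx=s,fy=s,interpolation=cv2.INTER_CUBIC))
def snap(n,f):
    c=capture(n);cv2.imwrite(f"pics/{f}.png",c["image"]);pickle.dump(c,open(f"pics/{f}.pkl","wb"));return c
E
python3 - <<'E'
from h import *
crop(ld("top0"),150,180,220,90,3.6,"topc.png")
crop(ld("scene0"),200,110,180,160,4,"scc.png")
E
```

```text
(no output)
```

View pics/topc.png

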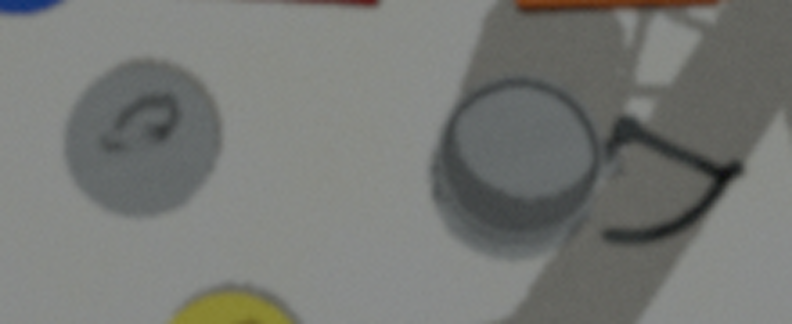

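View pics/scc.png

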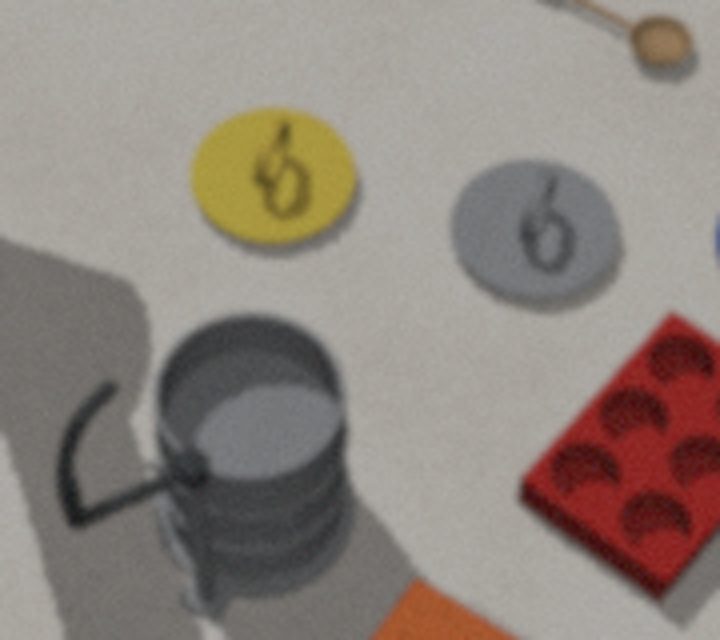

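```bash
python3 - <<'E'
from h import *
t=ld("top0");s=ld("scene0")
T=lambda x,y:(150+x/3.6,180+y/3.6)
S=lambda x,y:(200+x/4,110+y/4)
g=lambda c,p,z:onz(c,*p,z).round(1)
print("lid",g(t,T(143,137),12),g(s,S(536,231),12))
print("rim",g(t,T(445,150),156),g(t,T(603,155),156),g(t,T(523,78),156))
print("rimS",g(s,S(157,400),156),g(s,S(346,405),156),g(s,S(250,313),156))
print("pivot",g(t,T(625,128),184),g(s,S(190,465),184))
print("tail",g(t,T(722,172),184),g(s,S(78,520),184))
print("tip",g(t,T(605,235),184),g(s,S(113,386),184))
# ring
for p,c in[((140,118),t)]: print("ring",g(c,T(*p),36))
print("ringS",g(s,S(548,236),36), "top",g(s,S(553,206),62))
E
```

```text
lid [582.7 280.7  12. ] [585.6 281.7  12. ]
rim [554.3  35.7 156. ] [550.1 -77.2 156. ] [606.1 -20.6 156. ]
rimS [510.2 -54.  156. ] [606.1  11.5 156. ] [518.2  30.3 156. ]
pivot [565.9 -90.3 184. ] [564.9 -89.1 184. ]
tail [ 534.7 -157.3  184. ] [ 534.7 -155.8  184. ]
tip [491.3 -75.1 184. ] [494.4 -73.6 184. ]
ring [594.9 278.6  36. ]
ringS [602.2 267.8  36. ] top [598.9 274.9  62. ]
```

```bash
cat >> h.py <<'E'
from scipy.spatial.transform import Rotation as Rn
def plan(wps,step=0.95,p0=None,r0=None):
    """wps: list of (x,y,z,yawdeg[,n]); tool pointing down. prints rows"""
    o=get_obs(); p=np.array(o["tool_pos"] if p0 is None else p0); R=Rn.from_euler("xyz",o["tcp_rot"] if r0 is None else r0)
    rows=[]
    for w in wps:
        tgt=np.array(w[:3],float); Rt=Rn.from_euler("xyz",[np.pi,0,np.radians(w[3])])
        rv=(R.inv()*Rt).as_rotvec(); d=tgt-p
        n=max(int(np.ceil(max(np.linalg.norm(d)/60/step,np.degrees(np.linalg.norm(rv))/8/step))),1)
        if len(w)>4:n=max(n,w[4])
        R0=R
        for i in range(n):
            Rc=R0*Rn.from_rotvec(rv*i/n)
            rows.append((Rc.inv().apply(d/n)/60,np.degrees(rv/n)/8))
        p=tgt;R=Rt
    for k in range(0,len(rows),8):
        print("xyz",[[float(x) for x in np.round(a,3)] for a,b in rows[k:k+8]]); print("dr",[[float(x) for x in np.round(b,3)] for a,b in rows[k:k+8]])
E
python3 - <<'E'
from h import *
plan([(300,-330,330,80),(560,160,320,103),(598,218,200,103)])
E
```

```text
xyz [[0.31, -0.217, -0.17], [0.334, -0.177, -0.17], [0.354, -0.134, -0.17], [0.368, -0.089, -0.17], [0.376, -0.043, -0.17], [0.378, 0.005, -0.17], [0.375, 0.052, -0.17], [0.365, 0.098, -0.17]]
dr [[-0.001, -0.001, -0.894], [-0.001, -0.001, -0.894], [-0.001, -0.001, -0.894], [-0.001, -0.001, -0.894], [-0.001, -0.001, -0.894], [-0.001, -0.001, -0.894], [-0.001, -0.001, -0.894], [-0.001, -0.001, -0.894]]
xyz [[0.88, 0.285, 0.017], [0.867, 0.32, 0.017], [0.854, 0.355, 0.017], [0.839, 0.389, 0.017], [0.823, 0.422, 0.017], [0.805, 0.455, 0.017], [0.786, 0.487, 0.017], [0.766, 0.518, 0.017]]
dr [[0.0, 0.0, -0.288], [0.0, 0.0, -0.288], [0.0, 0.0, -0.288], [0.0, 0.0, -0.288], [0.0, 0.0, -0.288], [0.0, 0.0, -0.288], [0.0, 0.0, -0.288], [0.0, 0.0, -0.288]]
xyz [[0.745, 0.548, 0.017], [0.722, 0.577, 0.017], [0.266, 0.278, 0.667], [0.266, 0.278, 0.667], [0.266, 0.278, 0.667]]
dr [[0.0, 0.0, -0.288], [0.0, 0.0, -0.288], [0.0, 0.0, 0.0], [0.0, 0.0, 0.0], [0.0, 0.0, 0.0]]
```

Emit:
{"api": "carry_out", "payload": {
  "xyz": [
    [0.31, -0.22, -0.17],
    [0.33, -0.18, -0.17],
    [0.35, -0.13, -0.17],
    [0.37, -0.09, -0.17],
    [0.38, -0.04, -0.17],
    [0.38, 0, -0.17],
    [0.37, 0.05, -0.17],
    [0.36, 0.1, -0.17]
  ],
  "dr": [
    [0, 0, -0.9],
    [0, 0, -0.9],
    [0, 0, -0.9],
    [0, 0, -0.9],
    [0, 0, -0.9],
    [0, 0, -0.9],
    [0, 0, -0.9],
    [0, 0, -0.9]
  ],
  "gripper": 1
}}

```text
time: 1.15
tool_pos: [299.4, -329.4, 330.5]
tcp_rot: [-3.141, -0.0, 1.407]
contact_force: [1.0, -0.1, 0.0]
grip_width: 91.8
```

Emit:
{"api": "carry_out", "payload": {
  "xyz": [
    [0.88, 0.29, 0],
    [0.87, 0.32, 0],
    [0.85, 0.35, 0],
    [0.84, 0.39, 0],
    [0.82, 0.42, 0],
    [0.8, 0.46, 0],
    [0.79, 0.49, 0],
    [0.77, 0.52, 0]
  ],
  "dr": [
    [0, 0, -0.29],
    [0, 0, -0.29],
    [0, 0, -0.29],
    [0, 0, -0.29],
    [0, 0, -0.29],
    [0, 0, -0.29],
    [0, 0, -0.29],
    [0, 0, -0.29]
  ]
}}

```text
time: 2.15
tool_pos: [505.1, 65.3, 330.2]
tcp_rot: [-3.141, 0.0, 1.729]
contact_force: [0.3, -0.9, -0.1]
grip_width: 91.9
```

Emit:
{"api": "carry_out", "payload": {
  "xyz": [
    [0.75, 0.55, 0],
    [0.72, 0.58, 0],
    [0.27, 0.28, 0.67],
    [0.27, 0.28, 0.67],
    [0.27, 0.28, 0.67],
    [0, 0, 0],
    [0, 0, 0]
  ],
  "dr": [
    [0, 0, -0.29],
    [0, 0, -0.29],
    [0, 0, 0],
    [0, 0, 0],
    [0, 0, 0],
    [0, 0, 0],
    [0, 0, 0]
  ]
}}

```text
time: 3.02
tool_pos: [593.8, 221.0, 210.8]
tcp_rot: [3.141, 0.0, 1.808]
contact_force: [-0.1, -0.7, 0.6]
grip_width: 91.7
```

```bash
python3 - <<'E'
from h import *
o=get_obs();print(o["tool_pos"],o["tcp_rot"],o["time"])
snap("wrist","w1")
E
```

```text
[593.76067743 221.00242154 210.81874754] [3.14050741e+00 3.57136410e-04 1.80802059e+00] 3.025
```

View pics/w1.png

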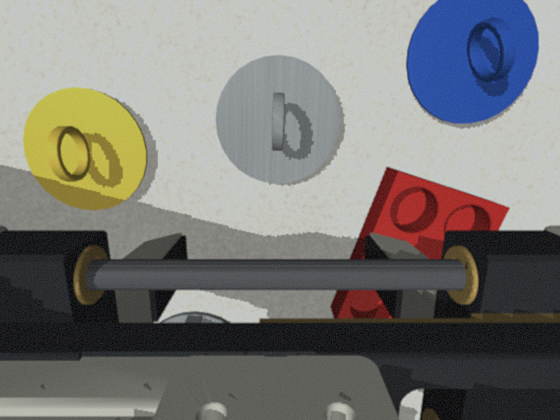

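The grey lid shows at (280,119); its ring is nearly edge-on at (278,122), close to the tool's x direction. Next I'll fit the disc and the ring angle.

```bash
python3 - <<'E'
from h import *
c=ld("w1");im=c["image"]
crop(c,200,40,160,160,4,"w1c.png")
g=cv2.cvtColor(im,cv2.COLOR_BGR2GRAY)
print(g[120,205:350:4], g[60:190:6,255])
m=((g<178)&(g>110)).astype(np.uint8)
m[:, :200]=0;m[:,350:]=0;m[200:]=0
m=cv2.morphologyEx(m,cv2.MORPH_OPEN,np.ones((3,3)))
cs,_=cv2.findContours(m,cv2.RETR_EXTERNAL,cv2.CHAIN_APPROX_NONE)
k=max(cs,key=cv2.contourArea);print(cv2.boundingRect(k),cv2.fitEllipse(k))
E
```

```text
[194 200 198 146 144 151 147 146 145 141 141 145 146 146 146 148 144 143
 141 149 112 148 144 136  99 106 114 149 146 150 146 150 146 141 138 202
 200] [156 158 153 154 152 153 156 149 150 147 148 145 147 147 150 149 146 147
 147 147 196 194]
(216, 55, 129, 131) ((279.5187072753906, 120.16038513183594), (125.88921356201172, 131.24444580078125), 142.06448364257812)
```

View pics/w1c.png

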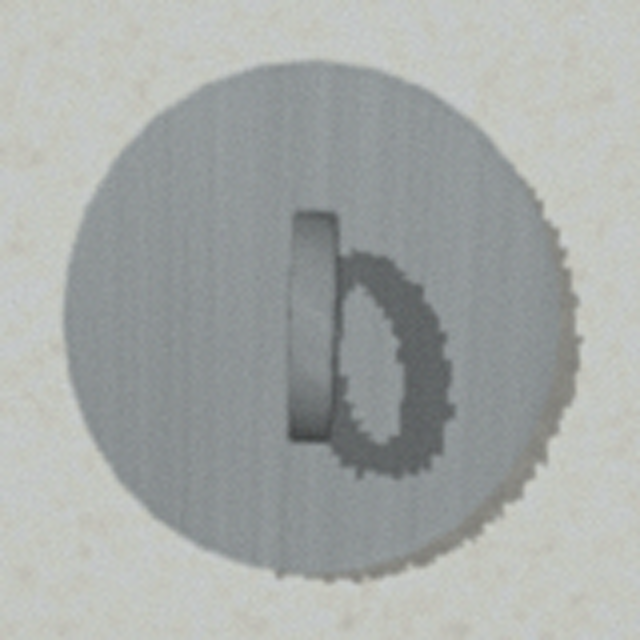

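```bash
python3 - <<'E'
from h import *
c=ld("w1");o=get_obs()
a=onz(c,278.2,119,12);b=onz(c,278.2,121.5,36);d=onz(c,278.4,122.5,58);print(a,b,d)
p1=onz(c,200+315/4,40+212/4,36);p2=onz(c,200+310/4,40+440/4,36);v=p1-p2;print(v,np.degrees(np.arctan2(v[1],v[0])))
y=np.degrees(o["tcp_rot"][2]);print(y)
t=(a+b)/2
plan([(t[0],t[1],150,y-1.2),(t[0],t[1],60,y-1.2)])
E
```

```text
[579.44978238 286.87534569  12.        ] [579.802022   284.48749326  36.        ] [579.96722333 283.67207616  58.        ]
[-10.93717554  49.82552957   0.        ] 102.3806079179207
103.56882081439116
xyz [[0.553, 0.009, 0.513], [0.553, 0.004, 0.514], [0.0, -0.0, 0.75], [0.0, -0.0, 0.75]]
dr [[0.01, 0.001, 0.075], [0.01, 0.001, 0.075], [0.0, 0.0, 0.0], [0.0, 0.0, 0.0]]
```

Emit:
{"api": "carry_out", "payload": {
  "xyz": [
    [0.55, 0, 0.5],
    [0.55, 0, 0.5],
    [0, 0, 0.8],
    [0, 0, 0.75],
    [0, 0, 0],
    [0, 0, 0]
  ],
  "dr": [
    [0, 0, 0.08],
    [0, 0, 0.07],
    [0, 0, 0],
    [0, 0, 0],
    [0, 0, 0],
    [0, 0, 0]
  ]
}}

```text
time: 3.82
tool_pos: [580.1, 285.6, 59.8]
tcp_rot: [3.137, -0.0, 1.786]
contact_force: [-0.1, -0.3, 0.2]
grip_width: 91.6
```

```bash
python3 - <<'E'
from h import *
o=get_obs();print(o["tool_pos"],o["tcp_rot"],o["time"])
snap("wrist","w2")
E
```

```text
[580.07076007 285.63313593  59.76501812] [ 3.13709352e+00 -4.34160498e-04  1.78645088e+00] 3.825
```

View pics/w2.png

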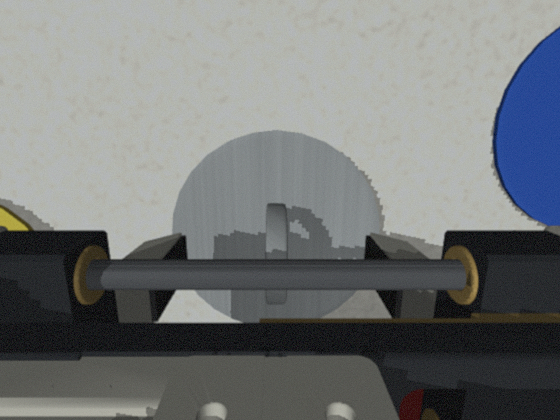

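The ring at (277,253) sits midway between the open jaws, and the blue lid is clear. Lowering slightly and closing.

Emit:
{"api": "carry_out", "payload": {
  "xyz": [
    [0, 0, 0.05],
    [0, 0, 0],
    [0, 0, 0],
    [0, 0, 0],
    [0, 0, 0],
    [0, 0, 0],
    [0, 0, 0],
    [0, 0, 0]
  ],
  "dr": [
    [0, 0, 0],
    [0, 0, 0],
    [0, 0, 0],
    [0, 0, 0],
    [0, 0, 0],
    [0, 0, 0],
    [0, 0, 0],
    [0, 0, 0]
  ],
  "gripper": -1
}}

```text
time: 4.88
tool_pos: [578.3, 285.5, 53.7]
tcp_rot: [-3.142, 0.0, 1.787]
contact_force: [-0.1, 0.1, -0.1]
grip_width: 16.2
```

Emit:
{"api": "carry_out", "payload": {
  "xyz": [
    [0, 0, 0],
    [0, 0, 0],
    [0, 0, 0],
    [0, 0, 0]
  ],
  "dr": [
    [0, 0, 0],
    [0, 0, 0],
    [0, 0, 0],
    [0, 0, 0]
  ]
}}

```text
time: 5.38
tool_pos: [578.5, 285.6, 53.7]
tcp_rot: [3.141, 0.0, 1.787]
contact_force: [0.8, 0.2, -0.0]
grip_width: 9.7
```

```bash
python3 - <<'E'
from h import *
o=get_obs();print(o["tool_pos"],o["tcp_rot"],o["time"],o["contact_force"],o["grip_width"])
snap("wrist","w3")
plan([(o["tool_pos"][0],o["tool_pos"][1],330,np.degrees(o["tcp_rot"][2]))])
E
```

```text
[578.47123684 285.56090008  53.73816752] [3.14126433e+00 3.90368294e-05 1.78702769e+00] 5.375 [ 0.78217255  0.15938108 -0.00552049] 9.6539506368741
xyz [[-0.0, 0.0, -0.921], [-0.0, 0.0, -0.921], [-0.0, 0.0, -0.921], [-0.0, 0.0, -0.921], [-0.0, 0.0, -0.921]]
dr [[0.001, 0.0, 0.0], [0.001, 0.0, 0.0], [0.001, 0.0, 0.0], [0.001, 0.0, 0.0], [0.001, 0.0, 0.0]]
```

View pics/w3.png

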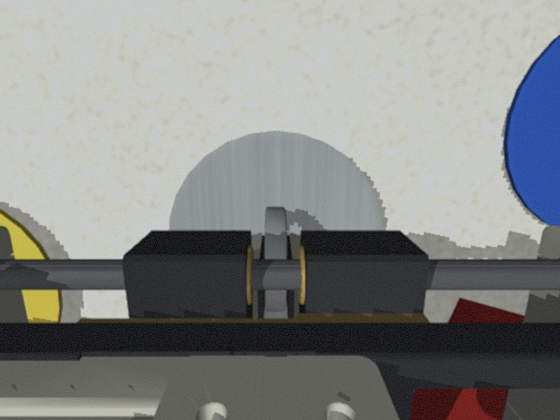

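Gripped, at 9.7 mm. Next: lift, check how the lid hangs, and carry it past the tiffin so the wrist camera can view the mouth.

```bash
python3 - <<'E'
from h import *
o=get_obs();y=np.degrees(o["tcp_rot"][2])
plan([(578,285,100,y,3),(578,285,330,y,5),(578,-149,420,103,8)])
E
```

```text
xyz [[-0.003, -0.003, -0.257], [-0.003, -0.003, -0.257], [-0.003, -0.003, -0.257], [0.0, 0.0, -0.767], [0.0, 0.0, -0.767], [0.0, 0.0, -0.767], [0.0, 0.0, -0.767], [0.0, 0.0, -0.767]]
dr [[0.001, 0.0, 0.0], [0.001, 0.0, 0.0], [0.001, 0.0, 0.0], [0.0, 0.0, 0.0], [0.0, 0.0, 0.0], [0.0, 0.0, 0.0], [0.0, 0.0, 0.0], [0.0, 0.0, 0.0]]
xyz [[-0.883, -0.194, -0.188], [-0.883, -0.195, -0.188], [-0.883, -0.196, -0.188], [-0.882, -0.198, -0.188], [-0.882, -0.199, -0.188], [-0.882, -0.2, -0.188], [-0.882, -0.201, -0.188], [-0.881, -0.202, -0.188]]
dr [[0.0, 0.0, -0.009], [0.0, 0.0, -0.009], [0.0, 0.0, -0.009], [0.0, 0.0, -0.009], [0.0, 0.0, -0.009], [0.0, 0.0, -0.009], [0.0, 0.0, -0.009], [0.0, 0.0, -0.009]]
```

Emit:
{"api": "carry_out", "payload": {
  "xyz": [
    [0, 0, -0.25],
    [0, 0, -0.25],
    [0, 0, -0.25],
    [0, 0, 0],
    [0, 0, 0]
  ],
  "dr": [
    [0, 0, 0],
    [0, 0, 0],
    [0, 0, 0],
    [0, 0, 0],
    [0, 0, 0]
  ]
}}

```text
time: 6.05
tool_pos: [578.1, 285.4, 98.5]
tcp_rot: [-3.141, 0.0, 1.787]
contact_force: [-0.2, -1.0, -1.9]
grip_width: 9.2
```

```bash
python3 - <<'E'
from h import *
o=get_obs();print(o["tool_pos"],o["contact_force"],o["grip_width"])
snap("wrist","w4")
E
```

```text
[578.06427034 285.44914774  98.53644312] [-0.17858696 -1.01099684 -1.93963849] 9.185708485124623
```

View pics/w4.png

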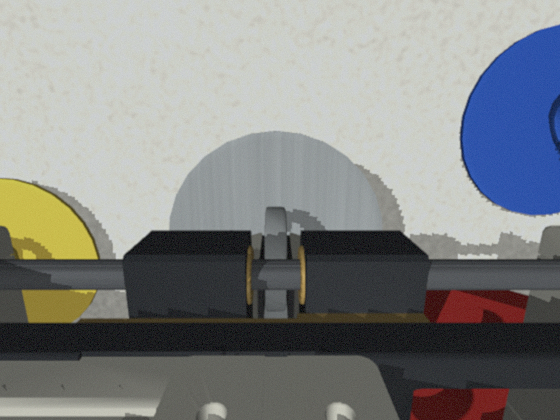

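The lid holds without tilting: its edge is still at row 131 and the ring at (276,208). Carrying on.

Emit:
{"api": "carry_out", "payload": {
  "xyz": [
    [0, 0, -0.75],
    [0, 0, -0.8],
    [0, 0, -0.8],
    [0, 0, -0.8],
    [0, 0, -0.8]
  ],
  "dr": [
    [0, 0, 0],
    [0, 0, 0],
    [0, 0, 0],
    [0, 0, 0],
    [0, 0, 0]
  ]
}}

```text
time: 6.72
tool_pos: [578.0, 285.4, 336.4]
tcp_rot: [-3.14, 0.0, 1.787]
contact_force: [0.4, 0.4, -2.9]
grip_width: 9.4
```

Emit:
{"api": "carry_out", "payload": {
  "xyz": [
    [-0.88, -0.2, -0.18],
    [-0.88, -0.2, -0.18],
    [-0.88, -0.2, -0.18],
    [-0.88, -0.2, -0.18],
    [-0.88, -0.2, -0.18],
    [-0.88, -0.2, -0.18],
    [-0.88, -0.2, -0.18],
    [-0.88, -0.2, -0.18]
  ],
  "dr": [
    [0, 0, 0],
    [0, 0, 0],
    [0, 0, 0],
    [0, 0, 0],
    [0, 0, 0],
    [0, 0, 0],
    [0, 0, 0],
    [0, 0, 0]
  ]
}}

```text
time: 7.72
tool_pos: [574.9, -149.3, 421.7]
tcp_rot: [-3.141, -0.001, 1.787]
contact_force: [0.2, -0.1, -2.2]
grip_width: 9.5
```

Emit:
{"api": "carry_out", "payload": {
  "xyz": [
    [0, 0, 0],
    [0, 0, 0],
    [0, 0, 0]
  ],
  "dr": [
    [0, 0, 0],
    [0, 0, 0],
    [0, 0, 0]
  ]
}}

```text
time: 8.1
tool_pos: [575.3, -146.3, 421.7]
tcp_rot: [-3.141, -0.001, 1.789]
contact_force: [-0.3, 0.8, -1.8]
grip_width: 9.8
```

```bash
python3 - <<'E'
from h import *
o=get_obs();print(o["tool_pos"],o["tcp_rot"],o["joint_positions"])
c=snap("wrist","w5"); c=snap("top","t5"); c=snap("scene","s5")
E
```

```text
[ 575.25138237 -146.28619874  421.74990342] [-3.14098727e+00 -6.45511968e-04  1.78875352e+00] [-3.78191856e-01  4.23216767e-01  9.38265755e-01  1.98634442e-04
  1.78097352e+00 -5.96107886e-01]
```

View pics/w5.png

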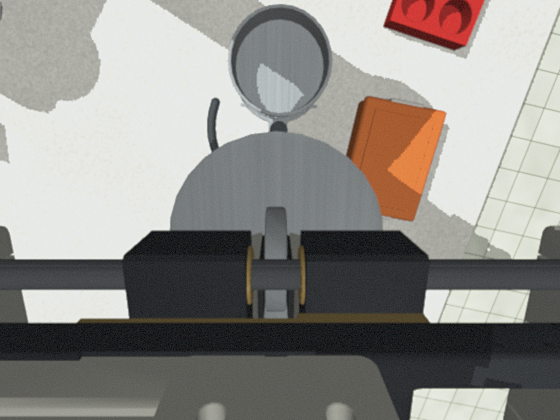

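The mouth shows at about (281,60) and the hub at (279,127), with the hook arc on the left. Enlarging for a rim fit.

```bash
python3 - <<'E'
from h import *
c=ld("w5");crop(c,200,0,150,150,4,"w5c.png")
E
```

```text
(no output)
```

View pics/w5c.png

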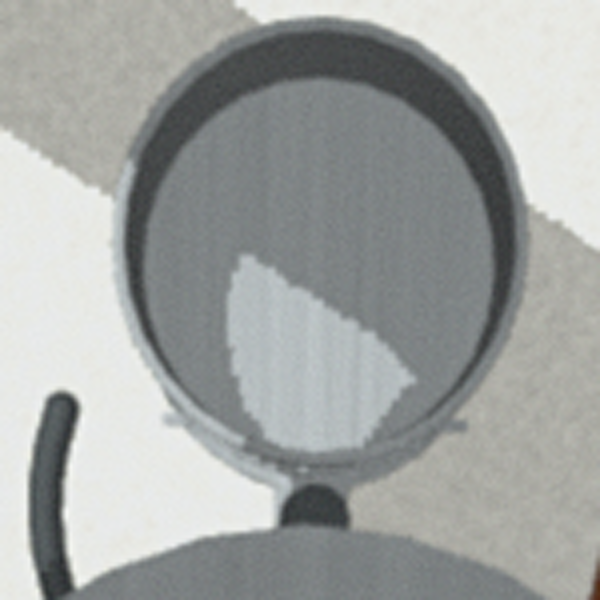

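```bash
python3 - <<'E'
from h import *
from scipy.optimize import least_squares
c=ld("w5");im=cv2.GaussianBlur(cv2.cvtColor(c["image"],cv2.COLOR_BGR2GRAY),(0,0),.7).astype(float)
# outer edge points by cast from guessed world centre on rim plane: strongest gradient near r=60
ctr=np.array([548,-18.])
for it in range(3):
    pts=[]
    for a in np.radians(np.arange(0,360,6)):
        rs=np.arange(50,68,.5)
        px=[proj(c,[ctr[0]+r*np.cos(a),ctr[1]+r*np.sin(a),156]) for r in rs]
        if min(p[1] for p in px)<2: continue
        pr=np.array([cv2.getRectSubPix(im.astype(np.float32),(1,1),p)[0,0] for p in px])
        # dark inner wall -> rim: first big rise, used only where wall is dark
        g=np.gradient(pr); k=g.argmax()
        if pr[max(k-3,0)]<100: pts.append(ctr+rs[k]*np.array([np.cos(a),np.sin(a)]))
    pts=np.array(pts)
    f=least_squares(lambda q:np.hypot(*(pts-q[:2]).T)-q[2],[*ctr,56],loss="soft_l1");ctr=f.x[:2];print(len(pts),f.x,np.abs(f.fun).mean())
for n,p in[("top",(322,17)),("left",(113,235)),("right",(527,230)),("bot",(308,468))]:
    q=onz(c,200+p[0]/4,p[1]/4,156);print(n,q,np.hypot(*(q[:2]-ctr)))
h=onz(c,200+316/4,519/4,189);h2=onz(c,200+316/4,485/4,189);print("hub",h,h2)
v=ctr-h[:2];print(np.hypot(*v),np.degrees(np.arctan2(v[1],v[0]))-90)
E
```

```text
23 [549.83533908 -17.24158357  55.82881044] 0.18165158368177128
21 [549.86932924 -17.21646406  55.845595  ] 0.2167116880912506
21 [549.82803936 -17.18773283  55.85601112] 0.19617621060505117
top [538.14783537  40.28018547 156.        ] 58.64289214248853
left [492.12339322 -26.74292604 156.        ] 58.49040864648338
right [ 6.07073363e+02 -1.71995526e-02  1.56000000e+02] 59.76499261597871
bot [560.35400055 -77.42470497 156.        ] 61.149723391648294
hub [565.4173682  -90.67213881 189.        ] [563.43659296 -81.81802431 189.        ]
75.11980494366415 11.9774214279919
```

```bash
python3 - <<'E'
from h import *
from scipy.optimize import least_squares
for nm,tp,yaw in[("w3",(578.47,285.56,53.74),1.787),("w4",(578.06,285.45,98.54),1.787),("w5",(575.25,-146.29,421.75),1.7888)]:
    c=ld(nm);im=cv2.GaussianBlur(cv2.cvtColor(c["image"],cv2.COLOR_BGR2GRAY),(0,0),.7).astype(np.float32)
    zt=tp[2]-41.74; ctr=np.array(tp[:2]);tx=np.array([np.cos(yaw),np.sin(yaw)]);ty=np.array([np.sin(yaw),-np.cos(yaw)])
    for it in range(3):
        pts=[]
        for a in np.radians(np.arange(-72,72,4)):
            d=np.cos(a)*tx+np.sin(a)*ty; rs=np.arange(54,70,.4)
            pr=np.array([cv2.getRectSubPix(im,(1,1),proj(c,[*(ctr+r*d),zt]))[0,0] for r in rs])
            g=np.gradient(pr);k=np.abs(g).argmax() if nm=="w5" else g.argmax()
            if abs(g[k])>6: pts.append(ctr+rs[k]*d)
        pts=np.array(pts)
        f=least_squares(lambda q:np.hypot(*(pts-q[:2]).T)-62,ctr,loss="soft_l1");ctr=f.x
    e=ctr-np.array(tp[:2]);print(nm,len(pts),ctr,np.abs(f.fun).mean(),"offset tool x,y",e@tx,e@ty)
    print("ring end expected/at row", proj(c,[*(ctr+26*tx),zt+24]))
E
```

```text
w3 36 [578.11641523 283.75038826] 0.365209698161101 offset tool x,y -1.6916298112105626 -0.733556687685332
ring end expected/at row (np.float64(276.73814773177696), np.float64(207.65537911366422))
w4 35 [577.72239212 283.70221938] 0.8919715750687475 offset tool x,y -1.6346656079232302 -0.7046875411602151
ring end expected/at row (np.float64(276.8474289572623), np.float64(207.50375742357772))
w5 29 [ 574.75405182 -148.37834793] 0.49302679551706724 offset tool x,y -1.931655000721417 -0.9358795974872245
ring end expected/at row (np.float64(276.35030993894827), np.float64(208.18476848927398))
```

```bash
python3 - <<'E'
from h import *
plan([(550.2,-15.3,330,102.2),(550.2,-15.3,226,102.2)])
E
```

```text
xyz [[0.741, 0.022, 0.512], [0.741, 0.02, 0.512], [0.742, 0.019, 0.512], [0.0, -0.0, 0.867], [0.0, -0.0, 0.867]]
dr [[-0.0, -0.0, 0.012], [-0.0, -0.0, 0.012], [-0.0, -0.0, 0.012], [0.0, 0.0, 0.0], [0.0, 0.0, 0.0]]
```

Emit:
{"api": "carry_out", "payload": {
  "xyz": [
    [0.74, 0.02, 0.51],
    [0.74, 0.02, 0.51],
    [0.74, 0.02, 0.51],
    [0, 0, 0.5],
    [0, 0, 0.5],
    [0, 0, 0.5],
    [0, 0, 0.23],
    [0, 0, 0]
  ],
  "dr": [
    [0, 0, 0.012],
    [0, 0, 0.012],
    [0, 0, 0.012],
    [0, 0, 0],
    [0, 0, 0],
    [0, 0, 0],
    [0, 0, 0],
    [0, 0, 0]
  ]
}}

```text
time: 9.25
tool_pos: [550.1, -16.4, 226.2]
tcp_rot: [-3.14, -0.0, 1.783]
contact_force: [0.4, -0.3, -2.4]
grip_width: 9.4
```

Emit:
{"api": "carry_out", "payload": {
  "xyz": [
    [0, 0, 0],
    [0, 0, 0]
  ],
  "dr": [
    [0, 0, 0],
    [0, 0, 0]
  ]
}}

```text
time: 9.5
tool_pos: [550.9, -16.8, 227.7]
tcp_rot: [3.14, 0.001, 1.782]
contact_force: [-0.7, -0.7, -2.9]
grip_width: 9.6
```

```bash
python3 - <<'E'
from h import *
o=get_obs();print(o["tool_pos"],o["tcp_rot"],o["time"])
snap("wrist","w6");c=snap("scene","s6");crop(c,190,140,140,140,4,"s6c.png")
plan([(550.2,-15.3,226,102.2)])
E
```

```text
[550.89929323 -16.79687362 227.67372997] [3.13955356e+00 9.30362130e-04 1.78207179e+00] 9.5
xyz [[0.026, -0.002, 0.022]]
dr [[0.01, 0.004, -0.013]]
```

View pics/w6.png

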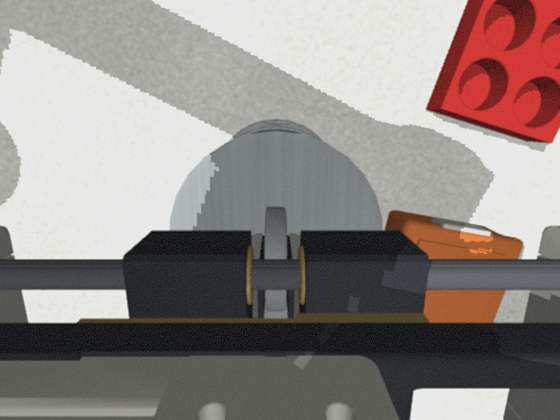

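View pics/s6c.png

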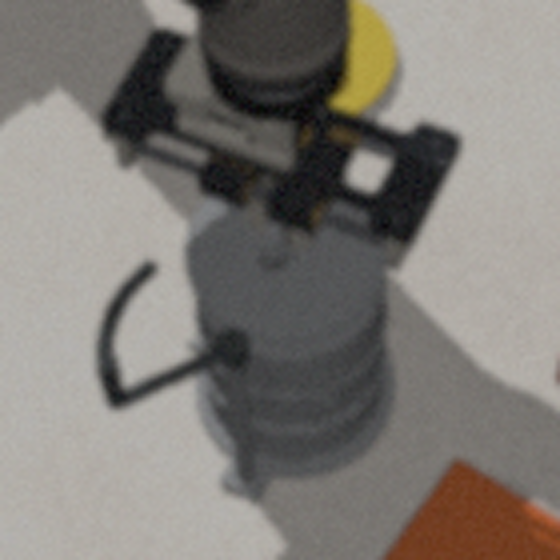

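Lid hovers over the mouth, aligned in both views. Nudging by about 1 mm, then lowering gently.

Emit:
{"api": "carry_out", "payload": {
  "xyz": [
    [0.02, -0.005, 0],
    [0, 0, 0.08],
    [0, 0, 0.08],
    [0, 0, 0.08],
    [0, 0, 0],
    [0, 0, 0]
  ],
  "dr": [
    [0, 0, 0],
    [0, 0, 0],
    [0, 0, 0],
    [0, 0, 0],
    [0, 0, 0],
    [0, 0, 0]
  ]
}}

```text
time: 10.35
tool_pos: [549.9, -15.6, 212.1]
tcp_rot: [3.142, 0.0, 1.782]
contact_force: [0.1, 0.5, -2.2]
grip_width: 9.1
```

```bash
python3 - <<'E'
from h import *
o=get_obs();print(o["tool_pos"],o["tcp_rot"],o["time"],o["contact_force"])
E
```

```text
[549.88988968 -15.61914689 212.1240257 ] [3.14153418e+00 1.16489822e-04 1.78198188e+00] 10.35 [ 0.11019328  0.50816583 -2.23963846]
```

Emit:
{"api": "carry_out", "payload": {
  "xyz": [
    [0, 0, 0.06],
    [0, 0, 0.05],
    [0, 0, 0],
    [0, 0, 0]
  ],
  "dr": [
    [0, 0, 0],
    [0, 0, 0],
    [0, 0, 0],
    [0, 0, 0]
  ]
}}

```text
time: 10.85
tool_pos: [549.8, -15.6, 205.5]
tcp_rot: [-3.142, 0.0, 1.782]
contact_force: [-0.4, 0.2, -3.3]
grip_width: 9.5
```

Emit:
{"api": "carry_out", "payload": {
  "xyz": [
    [0, 0, 0.03],
    [0, 0, 0.02],
    [0, 0, 0.01],
    [0, 0, 0],
    [0, 0, 0]
  ],
  "dr": [
    [0, 0, 0],
    [0, 0, 0],
    [0, 0, 0],
    [0, 0, 0],
    [0, 0, 0]
  ]
}}

```text
time: 11.48
tool_pos: [549.8, -15.6, 201.9]
tcp_rot: [3.142, 0.0, 1.782]
contact_force: [-0.8, -0.2, -2.4]
grip_width: 9.2
```

Emit:
{"api": "carry_out", "payload": {
  "xyz": [
    [0, 0, 0.02],
    [0, 0, 0.01],
    [0, 0, 0],
    [0, 0, 0]
  ],
  "dr": [
    [0, 0, 0],
    [0, 0, 0],
    [0, 0, 0],
    [0, 0, 0]
  ]
}}

```text
time: 11.98
tool_pos: [549.9, -15.6, 201.7]
tcp_rot: [3.14, 0.001, 1.782]
contact_force: [-4.1, 0.2, 7.9]
grip_width: 9.5
```

Contact at z 201.7, which is the height expected when seated. Releasing.

Emit:
{"api": "carry_out", "payload": {
  "xyz": [
    [0, 0, 0],
    [0, 0, 0],
    [0, 0, 0],
    [0, 0, 0],
    [0, 0, 0]
  ],
  "dr": [
    [0, 0, 0],
    [0, 0, 0],
    [0, 0, 0],
    [0, 0, 0],
    [0, 0, 0]
  ],
  "gripper": 1
}}

```text
time: 12.6
tool_pos: [549.8, -15.6, 200.0]
tcp_rot: [-3.142, 0.0, 1.782]
contact_force: [0.5, 0.5, 0.4]
grip_width: 54.5
```

```bash
python3 - <<'E'
from h import *
o=get_obs();print(o["tool_pos"],o["tcp_rot"],o["time"],o["contact_force"],o["grip_width"])
snap("wrist","w7")
E
```

```text
[549.83286485 -15.58126211 200.01396191] [-3.14150494e+00  3.60503116e-05  1.78204142e+00] 12.6 [0.4868465  0.48113305 0.43794618] 54.52903372691343
```

View pics/w7.png

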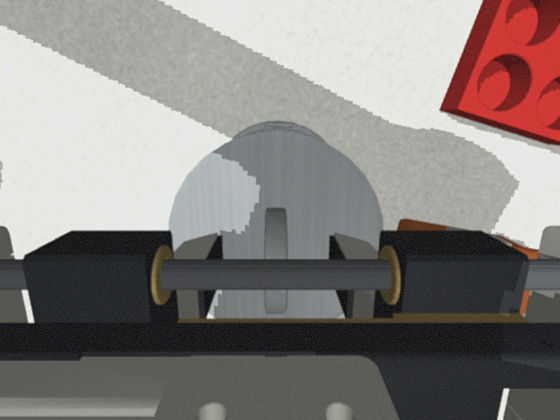

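Emit:
{"api": "carry_out", "payload": {
  "xyz": [
    [0, 0, -0.2],
    [0, 0, -0.5],
    [0, 0, -0.9],
    [0, 0, -0.9],
    [-0.8, 0, -0.2],
    [-0.9, 0, 0],
    [-0.7, 0, 0],
    [0, 0, 0]
  ],
  "dr": [
    [0, 0, 0],
    [0, 0, 0],
    [0, 0, 0],
    [0, 0, 0],
    [0, 0, 0],
    [0, 0, 0],
    [0, 0, 0],
    [0, 0, 0]
  ]
}}

```text
time: 13.65
tool_pos: [580.0, -159.2, 362.0]
tcp_rot: [-3.141, 0.001, 1.778]
contact_force: [-0.4, -0.4, -0.8]
grip_width: 91.7
```

Emit:
{"api": "carry_out", "payload": {
  "xyz": [
    [0, 0, 0],
    [0, 0, 0]
  ],
  "dr": [
    [0, 0, 0],
    [0, 0, 0]
  ],
  "gripper": -1
}}

```text
time: 13.9
tool_pos: [579.9, -155.1, 362.7]
tcp_rot: [3.141, 0.0, 1.784]
contact_force: [-1.0, 0.6, 0.1]
grip_width: 76.4
```

```bash
python3 - <<'E'
from h import *
o=get_obs();print(o["tool_pos"],o["tcp_rot"],o["time"],o["contact_force"],o["grip_width"])
snap("wrist","w8");c=snap("scene","s8");crop(c,190,140,140,140,4,"s8c.png")
E
```

```text
[ 579.93568405 -155.14197666  362.73890775] [3.14098024e+00 2.23024568e-04 1.78351365e+00] 13.9 [-1.04747134  0.55768129  0.13812732] 76.44032788913067
```

View pics/w8.png

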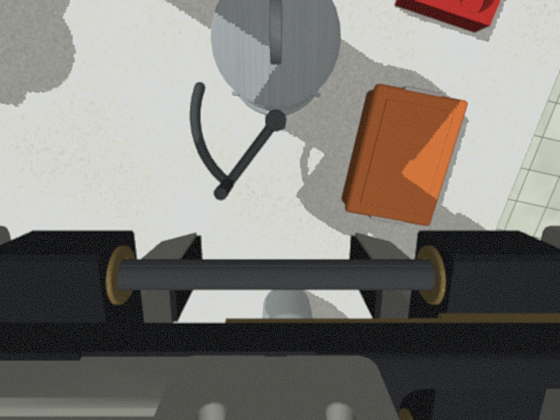

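View pics/s8c.png

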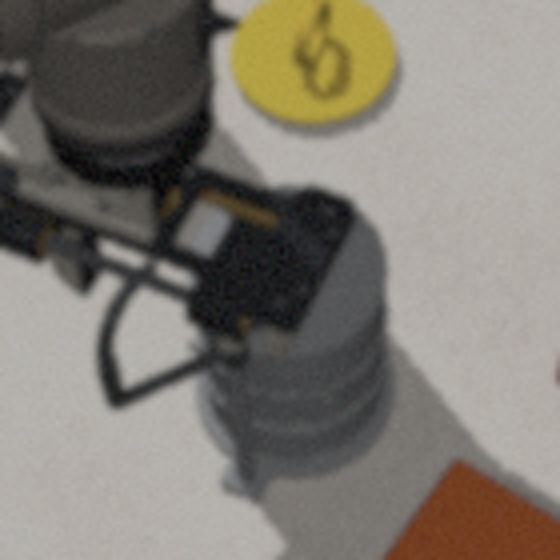

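Lid on, ring edge-on at (277,30), hub (275,120), and the post's base/top at (227,186)/(221,194). Measuring.

```bash
python3 - <<'E'
from h import *
from scipy.optimize import least_squares
c=ld("w8");crop(c,180,0,180,210,3.5,"w8c.png")
im=cv2.GaussianBlur(cv2.cvtColor(c["image"],cv2.COLOR_BGR2GRAY),(0,0),.7).astype(np.float32)
ctr=np.array([549.8,-17.2])
for it in range(3):
    pts=[]
    for a in np.radians(np.arange(0,360,5)):
        d=np.array([np.cos(a),np.sin(a)]);rs=np.arange(56,68,.4)
        px=[proj(c,[*(ctr+r*d),160]) for r in rs]
        if min(p[1] for p in px)<2 or d@[.21,-.97]>.6: continue
        pr=np.array([cv2.getRectSubPix(im,(1,1),p)[0,0] for p in px]);g=np.gradient(pr);k=g.argmax()
        if g[k]>5: pts.append(ctr+rs[k]*d)
    pts=np.array(pts);f=least_squares(lambda q:np.hypot(*(pts-q[:2]).T)-62,ctr,loss="soft_l1");ctr=f.x
print("lid",ctr,len(pts),np.abs(f.fun).mean())
for n,p,z in[("hub",(275,120),190),("tail",(227,186),184),("post",(221,194),234),("tip",(199,88),184)]: print(n,onz(c,*p,z))
E
```

```text
lid [548.85356803 -17.14454662] 22 0.5528011800787614
hub [564.32357087 -90.65844312 190.        ]
tail [ 531.47926306 -161.79425578  184.        ]
post [ 533.08862879 -158.40178437  234.        ]
tip [490.61584649 -77.6000653  184.        ]
```

View pics/w8c.png

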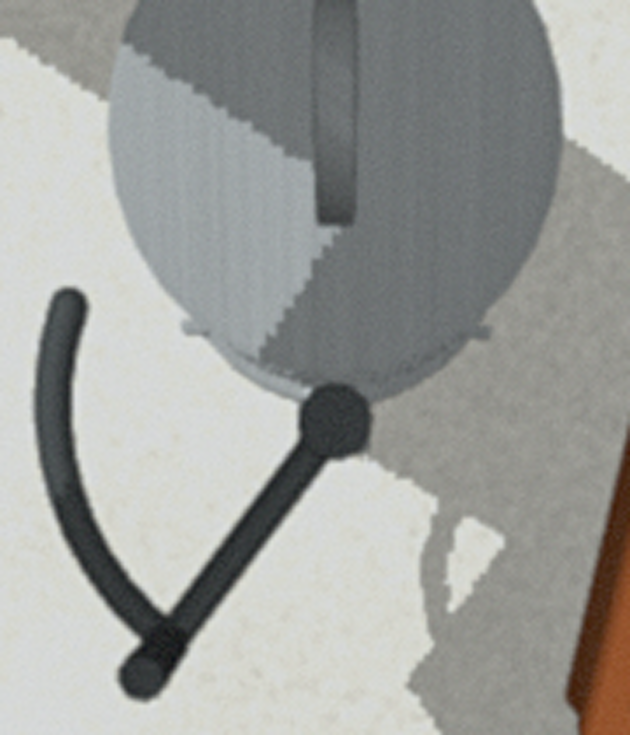

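```bash
python3 - <<'E'
from h import *
plan([(562,-172,300,154.4),(562,-172,218,154.4)])
E
```

```text
xyz [[-0.03, -0.05, 0.149], [-0.023, -0.054, 0.149], [-0.016, -0.056, 0.149], [-0.009, -0.058, 0.149], [-0.001, -0.059, 0.149], [0.007, -0.058, 0.149], [0.014, -0.057, 0.149], [0.0, -0.0, 0.683]]
dr [[0.0, 0.001, -0.932], [0.0, 0.001, -0.932], [0.0, 0.001, -0.932], [0.0, 0.001, -0.932], [0.0, 0.001, -0.932], [0.0, 0.001, -0.932], [0.0, 0.001, -0.932], [0.0, 0.0, 0.0]]
xyz [[0.0, -0.0, 0.683]]
dr [[0.0, 0.0, 0.0]]
```

Emit:
{"api": "carry_out", "payload": {
  "xyz": [
    [-0.03, -0.05, 0.15],
    [-0.02, -0.05, 0.15],
    [-0.02, -0.06, 0.15],
    [-0.01, -0.06, 0.15],
    [0, -0.06, 0.15],
    [0.01, -0.06, 0.15],
    [0.01, -0.06, 0.15],
    [0, 0, 0]
  ],
  "dr": [
    [0, 0, -0.93],
    [0, 0, -0.93],
    [0, 0, -0.93],
    [0, 0, -0.93],
    [0, 0, -0.93],
    [0, 0, -0.93],
    [0, 0, -0.93],
    [0, 0, 0]
  ],
  "gripper": -1
}}

```text
time: 15.0
tool_pos: [561.4, -172.9, 298.8]
tcp_rot: [-3.141, -0.001, 2.69]
contact_force: [-0.2, -0.4, -0.4]
grip_width: 0.2
```

```bash
python3 - <<'E'
from h import *
o=get_obs();print(o["tool_pos"],o["tcp_rot"],o["time"],o["contact_force"],o["grip_width"])
snap("wrist","w9")
plan([(562,-172,218,154.4)])
E
```

```text
[ 561.44762885 -172.92860801  298.77600864] [-3.14149389e+00 -1.15940841e-03  2.69044753e+00] 15.0 [-0.1755242  -0.39653818 -0.41368503] 0.22992135121637797
xyz [[0.002, 0.009, 0.678], [0.002, 0.009, 0.678]]
dr [[0.0, -0.0, -0.021], [0.0, -0.0, -0.021]]
```

View pics/w9.png

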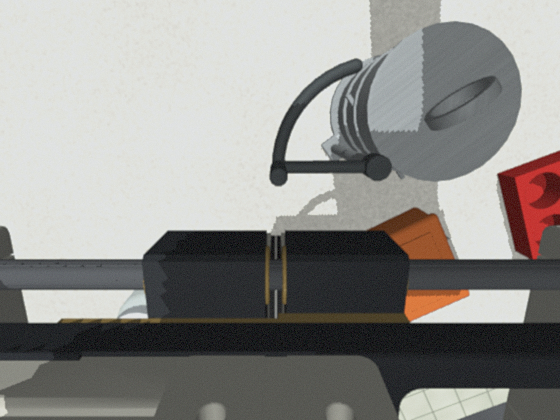

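The post at (278,177) is dead ahead of the closed fingers, spoke square to the push. Lowering and approaching.

Emit:
{"api": "carry_out", "payload": {
  "xyz": [
    [0, 0.01, 0.6],
    [0, 0.01, 0.6],
    [0, 0, 0.14],
    [0, 0, 0],
    [0.1, 0, 0],
    [0.1, 0, 0],
    [0, 0, 0]
  ],
  "dr": [
    [0, 0, -0.02],
    [0, 0, -0.02],
    [0, 0, 0],
    [0, 0, 0],
    [0, 0, 0],
    [0, 0, 0],
    [0, 0, 0]
  ]
}}

```text
time: 15.92
tool_pos: [551.2, -167.2, 219.6]
tcp_rot: [-3.142, 0.001, 2.697]
contact_force: [0.7, 0.5, -0.6]
grip_width: 0.2
```

```bash
python3 - <<'E'
from h import *
o=get_obs();print(o["tool_pos"],o["tcp_rot"],o["time"],o["contact_force"],o["grip_width"])
snap("wrist","w10")
E
```

```text
[ 551.23323264 -167.16803064  219.5897646 ] [-3.14156814e+00  1.18411828e-03  2.69650181e+00] 15.925 [ 0.65432067  0.45880726 -0.59659469] 0.1887144910349059
```

View pics/w10.png

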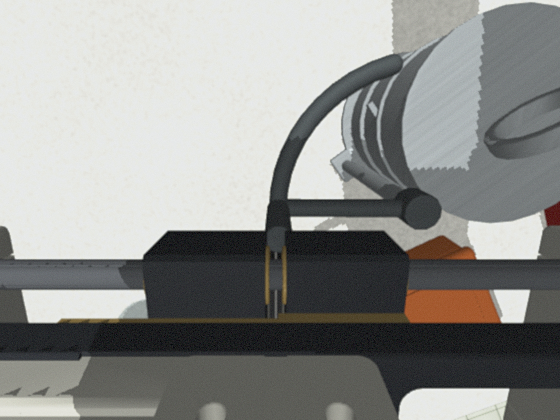

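Emit:
{"api": "carry_out", "payload": {
  "xyz": [
    [0.07, 0, 0],
    [0.132, -0.02, 0],
    [0.132, -0.02, 0],
    [0.132, -0.02, 0],
    [0.132, -0.02, 0],
    [0.132, -0.02, 0],
    [0.132, -0.02, 0],
    [0, 0, 0]
  ],
  "dr": [
    [0, 0, 0],
    [0, 0, 0.75],
    [0, 0, 0.75],
    [0, 0, 0.75],
    [0, 0, 0.75],
    [0, 0, 0.75],
    [0, 0, 0.75],
    [0, 0, 0]
  ]
}}

```text
time: 16.98
tool_pos: [507.3, -140.3, 218.9]
tcp_rot: [3.142, 0.0, 2.069]
contact_force: [0.8, -0.2, -0.3]
grip_width: 0.3
```

```bash
cat > chk.py <<'E'
from h import *
import sys
o=get_obs();p=o["tool_pos"];y=o["tcp_rot"][2]
print(p,np.degrees(y),o["time"],o["contact_force"])
P=np.array([565.5,-90.5]);r=p[:2]-P;tx=np.array([np.cos(y),np.sin(y)]);ty=np.array([np.sin(y),-np.cos(y)])
print("pivot in tool",-r@tx,-r@ty,"tcp angle",np.degrees(np.arctan2(r[1],r[0]))%360)
th=np.degrees(np.arctan2(r[1],r[0]))%360-np.degrees(np.arctan2(15.5,75));print("hook deg if touching (s=15.5)",th-147.1)
snap("wrist",sys.argv[1])
E
python3 chk.py w11
```

```text
[ 507.26480918 -140.3349773   218.87587731] 118.56913799991378 16.975 [ 0.77428479 -0.21323    -0.25031348]
pivot in tool 15.917937898533243 74.97654076694144 tcp angle 220.55537866872095
hook deg if touching (s=15.5) 61.77864083776697
```

View pics/w11.png

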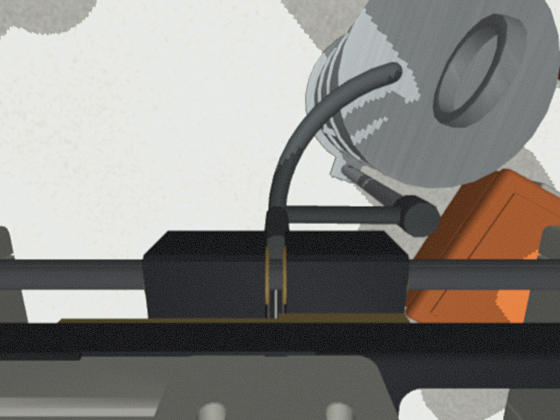

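Works as planned: the hook tip at (397,70) is swinging over the lid toward the ring at (480,70). About 61° remain; continuing 36°.

Emit:
{"api": "carry_out", "payload": {
  "xyz": [
    [0.132, -0.02, 0],
    [0.132, -0.02, 0],
    [0.132, -0.02, 0],
    [0.132, -0.02, 0],
    [0.132, -0.02, 0],
    [0.132, -0.02, 0],
    [0, 0, 0]
  ],
  "dr": [
    [0, 0, 0.75],
    [0, 0, 0.75],
    [0, 0, 0.75],
    [0, 0, 0.75],
    [0, 0, 0.75],
    [0, 0, 0.75],
    [0, 0, 0]
  ]
}}

```text
time: 17.9
tool_pos: [489.8, -96.6, 218.7]
tcp_rot: [-3.142, -0.0, 1.443]
contact_force: [0.0, -0.4, -0.8]
grip_width: 0.6
```

```bash
python3 chk.py w12
```

```text
[489.76320299 -96.55086902 218.7042437 ] 82.6782317150251 17.9 [ 0.02733379 -0.44930857 -0.83979103]
pivot in tool 15.65353790179407 74.34811489038484 tcp angle 184.5678514202285
hook deg if touching (s=15.5) 25.791113589274516
```

View pics/w12.png

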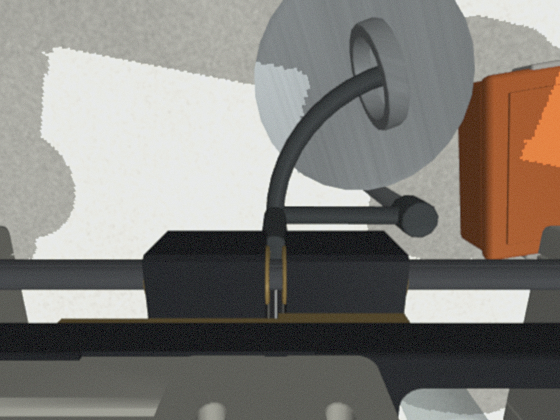

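The tip has entered the ring near its centre, at (378,80). About 26° remain; next 18°, then slower.

Emit:
{"api": "carry_out", "payload": {
  "xyz": [
    [0.132, -0.02, 0],
    [0.132, -0.02, 0],
    [0.132, -0.02, 0],
    [0.066, -0.01, 0],
    [0, 0, 0]
  ],
  "dr": [
    [0, 0, 0.75],
    [0, 0, 0.75],
    [0, 0, 0.75],
    [0, 0, 0.38],
    [0, 0, 0]
  ]
}}

```text
time: 18.58
tool_pos: [493.1, -69.2, 218.6]
tcp_rot: [3.141, -0.0, 1.076]
contact_force: [-0.7, 0.1, 0.4]
grip_width: 0.3
```

Emit:
{"api": "carry_out", "payload": {
  "xyz": [
    [0.044, -0.007, 0],
    [0.022, -0.004, 0],
    [0, 0, 0]
  ],
  "dr": [
    [0, 0, 0.25],
    [0, 0, 0.12],
    [0, 0, 0]
  ]
}}

```text
time: 18.95
tool_pos: [494.3, -65.5, 218.7]
tcp_rot: [3.141, 0.0, 1.022]
contact_force: [-0.8, -1.3, 0.8]
grip_width: 0.3
```

```bash
python3 chk.py w13
```

```text
[494.33925814 -65.46608383 218.65268826] 58.58121174663167 18.95 [-0.84839026 -1.29618447  0.79355537]
pivot in tool 15.731906405378828 73.77706460912904 tcp angle 160.6184380859243
hook deg if touching (s=15.5) 1.841700254970334
```

View pics/w13.png

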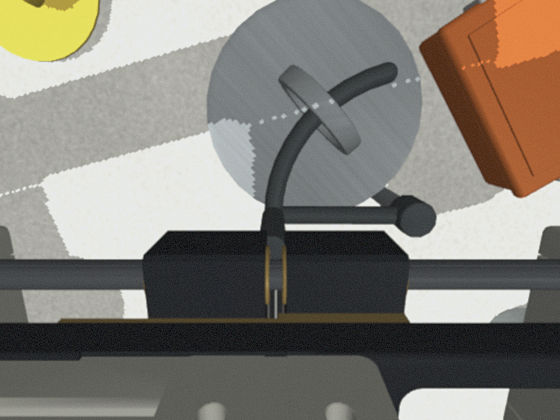

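Nearly home: the bar runs through the ring at (318,108). Pushing on in millimetres until the stop pushes back.

Emit:
{"api": "carry_out", "payload": {
  "xyz": [
    [0.02, -0.003, 0],
    [0.02, -0.003, 0],
    [0, 0, 0],
    [0, 0, 0]
  ],
  "dr": [
    [0, 0, 0.1],
    [0, 0, 0.1],
    [0, 0, 0],
    [0, 0, 0]
  ]
}}

```text
time: 19.5
tool_pos: [495.3, -62.9, 218.7]
tcp_rot: [3.141, -0.0, 0.993]
contact_force: [-0.1, -0.9, 0.6]
grip_width: 0.5
```

```bash
python3 chk.py w14
```

```text
[495.27909329 -62.93591893 218.72172714] 56.91735308780567 19.5 [-0.1372457  -0.88379325  0.61240889]
pivot in tool 15.234452172652968 73.88278399922648 tcp angle 158.5683134252358
hook deg if touching (s=15.5) -0.20842440571817633
```

Emit:
{"api": "carry_out", "payload": {
  "xyz": [
    [0.02, 0, 0],
    [0.02, 0, 0],
    [0, 0, 0],
    [0, 0, 0]
  ],
  "dr": [
    [0, 0, 0],
    [0, 0, 0],
    [0, 0, 0],
    [0, 0, 0]
  ]
}}

```text
time: 20.05
tool_pos: [495.6, -62.4, 218.7]
tcp_rot: [-3.141, 0.004, 0.993]
contact_force: [-5.1, -7.8, 1.2]
grip_width: 0.1
```

```bash
python3 chk.py w15
```

```text
[495.60375021 -62.42538139 218.67729112] 56.9036021644069 20.05 [-5.12460135 -7.76086104  1.21746444]
pivot in tool 14.64720045178245 73.88592195614817 tcp angle 158.11658106263232
hook deg if touching (s=15.5) -0.6601567683216558
```

Stop felt: about 9 N, with the motion halted. Backing straight off, then up.

Emit:
{"api": "carry_out", "payload": {
  "xyz": [
    [-0.2, 0, 0],
    [-0.3, 0, 0],
    [0, 0, -0.6],
    [0, 0, -0.9],
    [0, 0, -0.9],
    [-0.6, 0, 0],
    [0, 0, 0],
    [0, 0, 0]
  ],
  "dr": [
    [0, 0, 0],
    [0, 0, 0],
    [0, 0, 0],
    [0, 0, 0],
    [0, 0, 0],
    [0, 0, 0],
    [0, 0, 0],
    [0, 0, 0]
  ]
}}

```text
time: 21.1
tool_pos: [460.2, -116.4, 362.4]
tcp_rot: [-3.141, -0.0, 0.992]
contact_force: [0.9, -0.2, -0.2]
grip_width: 0.3
```

```bash
python3 chk.py w16; python3 - <<'E'
from h import *
c=snap("scene","s16");crop(c,190,140,140,140,4,"s16c.png")
snap("top","t16")
E
```

```text
[ 460.20304826 -116.4315613   362.42845447] 56.84805459948595 21.1 [ 0.85967014 -0.15265465 -0.15308135]
pivot in tool 79.29332673892162 73.97609243048156 tcp angle 193.83496727162913
hook deg if touching (s=15.5) 35.05822944067515
```

View pics/w16.png

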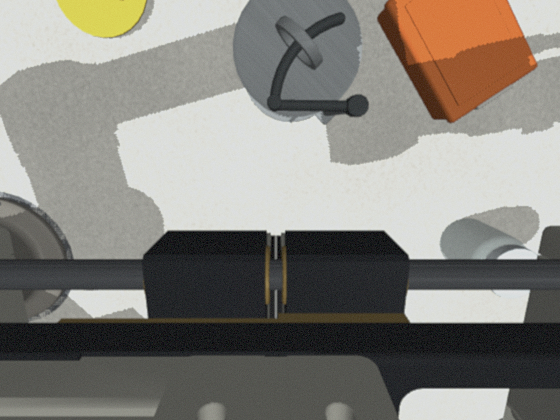

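View pics/s16c.png

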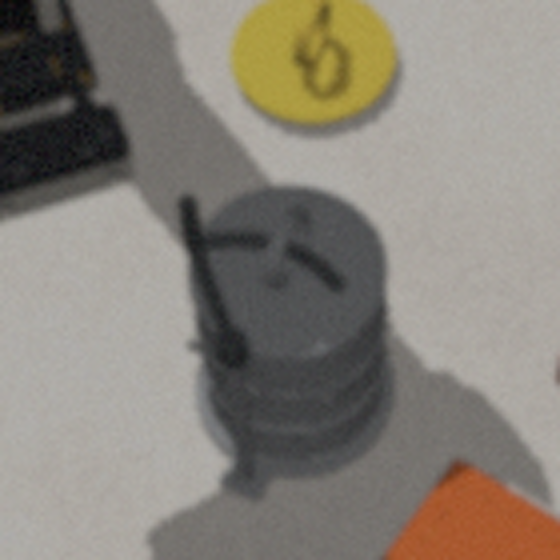

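View pics/t16.png

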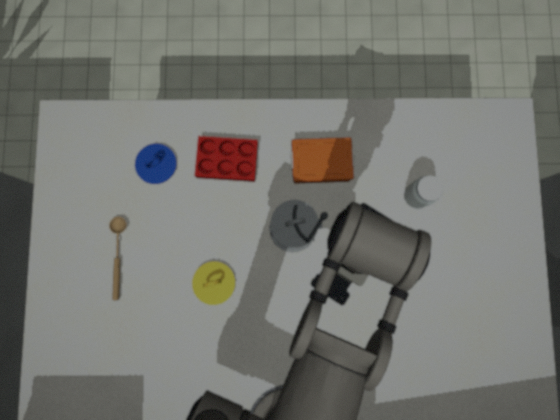

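The hook runs through the ring at about (300,45) and the bystanders haven't moved. A numeric check of the hook angle and lid, then I hand in.

```bash
python3 - <<'E'
from h import *
from scipy.optimize import least_squares
c=ld("w16");P=onz(c,357,105,190)
t=onz(c,340,18,184);v=t-P;print(P,t,np.degrees(np.arctan2(v[1],v[0])), "tip home expected",90+12.1-30)
im=cv2.GaussianBlur(cv2.cvtColor(c["image"],cv2.COLOR_BGR2GRAY),(0,0),.7).astype(np.float32)
ctr=np.array([549.8,-17.2])
for it in range(3):
    pts=[]
    for a in np.radians(np.arange(0,360,5)):
        d=np.array([np.cos(a),np.sin(a)]);rs=np.arange(56,68,.4)
        px=[proj(c,[*(ctr+r*d),160]) for r in rs]
        if min(p[1] for p in px)<2: continue
        pr=np.array([cv2.getRectSubPix(im,(1,1),p)[0,0] for p in px]);g=np.gradient(pr);k=g.argmax()
        if g[k]>5: pts.append(ctr+rs[k]*d)
    pts=np.array(pts);f=least_squares(lambda q:np.hypot(*(pts-q[:2]).T)-62,ctr,loss="soft_l1");ctr=f.x
print("lid",ctr,len(pts),np.abs(f.fun).mean())
close_job()
E
```

```text
[564.62101226 -90.57805386 190.        ] [589.50339571 -20.09424262 184.        ] 70.55581309781134 tip home expected 72.1
lid [548.90190335 -17.0302658 ] 44 1.1761114346404224
the job is handed in; nothing more can be done
```

The tiffin is shut and hooked, and I've handed the job in; the hand-in gave no verdict.

I gripped the grey lid by its ring and set it on the top tier with the ring's hole along the hook's path. Contact came at the height expected for a seated lid. I then pushed the hook's post round with the closed fingers until the stop pushed back at about 9 N, and backed the arm clear.

- **Lid:** the last fit put its centre about 1 mm from the mouth axis measured earlier (limit 6 mm). That fit was rougher than the earlier ones, with a mean residual of 1.2 mm. I judged level only from the pictures and the seating height.
- **Hook:** the tip direction measured 70.6° against 72.1° expected when home. That is within about 0.03 rad, and the bar is visibly through the ring.
- **Bystanders:** by eye in the top view, the sandwich box, jar, mould and spoon had not moved; I did not measure them.
- **Time:** the clock stood at about 21 s of the 53 s allowed. The highest force I saw was about 9 N.

No check failed.

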